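Screw home the proud lid of a lens pot

TASK

On the microscope bench one of the two lens pots has its winged lid standing proud on top of its thread. Without lifting it out, turn that lid back (counter-clockwise seen from above) until its wing lines up with the ears of the pot and let it down into the thread start, then run it in clockwise until it is fully home, flat on the rim, and let go. Leave the other pot where it is.

Things in the scene. Friction and masses are not known exactly. Their poses are not given: they have to be found in the camera images.
- lid_grip (a point): Loose lid (120 g): grey flange 76 mm wide, 6 thick; on it a straight black wing 60 long, 14 thick, 32 tall, to pinch across its thickness; spigot below, two lugs under the wing's ends. Point on the axis in the wing, 26 mm above the flange's underside, 12 below the wing's top. x along the wing, z up; a half turn makes no difference. Starts 25-60 deg clockwise of the ears, 42.5 mm above the rim.
- lens_pot: White round pot under that lid, 80 mm across, 80 mm tall to its flat rim, bolted to the bench by a grey foot 100 mm square. Origin at the centre of its underside, z up. Two white ears, 14 mm wide and tall, tops level with the rim, stick out to 55 mm from the axis along its +x and -x: they mark the two thread starts.
- rim (a point): Rim centre of that pot, axes as the pot's. Wing in line with the ears (within 12 deg): the lid can go down 9.5 mm into the thread start. From there clockwise: level for 10 deg, then 1.6 mm down per 10 deg, home (7 mm lower, lid_grip 26 mm above this) 55-60 deg from the ears, stop at 66. Play 2 mm up, down and sideways; no spring: it must be lowered or lightly pressed while turned.
- spare_pot: The other lens pot, alike but not bolted down (900 g), its lid already fully home, so that its wing's top stands 118 mm above the bench; do not disturb. Origin at the centre of its underside.
Mind the look-alikes: they are no part of the job. What is shaped like the part that bears lid_grip but green, red or turquoise is not meant.

How it is judged:
By the outcome, as a careful person would: the job done as asked, in the order asked, and still so for the second after the job is handed in, with the robot touching nothing.
It also fails if it takes over 35 s, if anything falls off the work surface, if the arm or the gripper's body presses on something with over 40 N, if the wrist force passes 120 N, or if a joint passes its speed limit or range.

ROBOT

A 6-joint arm with a two-finger parallel gripper is mounted at the origin on the work surface. World frame = base frame: x ahead of the robot, y to its left, z up, the work surface at z = 0. Lengths are in m, angles in rad, forces in N, time in s.
With the tool pointing down it reaches from about 0.4 to 0.925 m from the base axis. Payload 3.4 kg.
Tool frame: the origin (TCP) lies at the very end of the fingers, on their centre line; the grasp point (between the pads) lies 19 mm behind it; z points along the fingers, y is the line along which they close (so a half turn about z gives the same grasp; the last joint's range is limited). The gripper opens to 85 mm and grips with 20 to 120 N. Pads are 22 mm wide; open, the fingers measure 114 mm over their backs; the gripper's body (76 mm by 85 mm) begins 54 mm behind the grasp point. The pads swing forward as they close: fully open they stand 13 mm farther back than shut.
Start: joints at [1.054, 0.307, 1.506, -0, 1.328, -0.073], TCP at [0.246, 0.52, 0.231] pointing down, gripper open.
Joint ranges: [-3.12, 3.12], [-1.05, 2.28], [0.14, 2.33], [-1.42, 4.57], [0.1, 2.73], [-2.68, 2.68]. Speed limits (rad/s): [2.57, 2.57, 3.14, 3.14, 3.14, 3.14].

INTERFACE

Orientations are given as [roll, pitch, yaw] about the fixed x, y, z axes, in that order (R = Rz(yaw) Ry(pitch) Rx(roll)).
In Python, from plant import move_pose, servo_line, move_j, gripper_open, grab, dwell, solve_ik, state, snapshot, PlanningError, finish_job gives the robot as it stands. Calls block until the motion is done:
- move_pose(position, orientation): joint-space move of the TCP to a pose.
- servo_line(position, orientation=None, v=0.15): straight line of the TCP; orientation=None keeps the orientation; v is the mean speed in m/s.
- move_j(angles): joint-space move.
- gripper_open() and grab(grip_force=None): open the fingers fully, or close them until they stop; grip_force is the grip in N (None keeps the last).
- dwell(seconds).
- solve_ik(position, orientation): joint angles nearest the present ones, or None.
- state(): the state.
- snapshot(name): name is "scene" or "side" or "wrist"; returns a dict with "frame" (480x640x3 uint8, red, green, blue), "z_map" (480x640 float32, m along the optical axis (not along the pixel's ray), 0 where there is no reading), "fx", "fy", "cx", "cy" (pixels), "T" (4x4, takes a point from camera to world coordinates). Camera axes: x right, y up, looking along -z (the intrinsics and any distortion apply to the point x, -y, -z); pixel columns grow to the right and rows downward; lengths in m; the calibration is good to about 2 mm. The wrist camera is an equidistant fisheye: a pixel r from the principal point sees the ray r / f radians off the axis. A picture is of the moment at which its call begins.
A pose or a line that the arm cannot do raises PlanningError and nothing moves.
- finish_job(): hands the job in; it is judged then, once.
The state is a dict: "t": time; "joint_pos": joint angles; "qd": joint speeds; "effort": joint torques, N m; "tool_pos": TCP position; "eef_rot": TCP orientation; "ft_force": force on the tool from outside, world axes, zero at the start; "moment": the same for the moment, N m; "finger_gap": finger opening in m; "gripper_force": force on a finger pad.
Only numpy, scipy, OpenCV 4.12 (cv2) and the standard library are available. Lean on these libraries where they do the work, as an engineer would, in place of code of your own. Each camera call takes 0.05 s, during which the arm holds its last target. There are 200 camera calls.

## Working session

There is one attempt and no reset: what is moved stays moved. The work goes in short steps, each a Python script; the robot and the scene stay as the last script left them, time stands still between calls to the robot, and variables do not carry over. Pictures are saved under pics/ and viewed, at most 10 in all, crops included, and the job is handed in when it is done.

```bash
mkdir -p pics; ls; python3 - <<'E'
from plant import *
import cv2,numpy as np
for n in ("scene","side"):
    s=snapshot(n); np.savez(f"{n}.npz",**s); cv2.imwrite(f"pics/{n}1.png",s["frame"][:,:,::-1])
    print(n,s["T"].round(3).tolist(),s["fx"],s["cx"],s["cy"])
print(state())
E
```

```text
pics
scene [[-0.306, -0.532, 0.789, 1.158], [0.952, -0.184, 0.245, 0.219], [0.015, 0.826, 0.563, 0.557], [0.0, 0.0, 0.0, 1.0]] 458.3948057112182 321.2396462077079 244.77164605974502
side [[-0.951, 0.212, -0.227, 0.381], [-0.31, -0.691, 0.653, 0.481], [-0.018, 0.691, 0.723, 0.621], [0.0, 0.0, 0.0, 1.0]] 453.26999393360586 311.8335140477398 242.33909062867457
{'t': 0.1, 'joint_pos': array([ 1.05449851e+00,  3.07487667e-01,  1.50754204e+00,  2.31162415e-05,
        1.32837256e+00, -7.35111853e-02]), 'qd': array([ 0.00089387, -0.00216405, -0.00252903, -0.00198574,  0.00305693,
        0.0005013 ]), 'effort': array([ 3.37155752e-04, -4.58532929e+01, -2.52608532e+01, -5.03656577e-05,
        5.68878197e-03,  4.84996193e-06]), 'tool_pos': array([0.24607984, 0.51900157, 0.23047943]), 'eef_rot': array([-3.13978958e+00, -1.55276375e-04,  2.69880031e+00]), 'ft_force': array([ 0.21644709, -0.47544433, -0.19452571]), 'moment': array([ 0.05383437, -0.00456925, -0.00572461]), 'gripper_force': 0.0, 'finger_gap': 0.08569270827107195}
```

View pics/scene1.png

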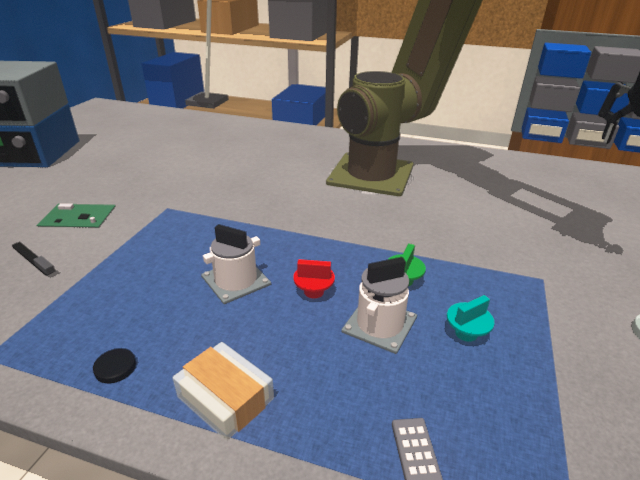

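View pics/side1.png

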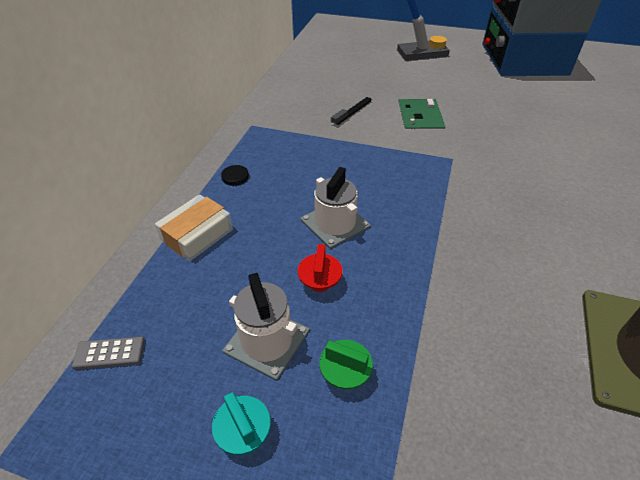

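Two winged pots: scene (234,260), lid seated on the rim, and scene (385,295) / side (263,320), lid standing proud with a dark gap below. The second fits; the green, red and turquoise lids are look-alikes. I'll confirm it in a crop and measure with depth.

```bash
cat > h.py <<'E'
import numpy as np,cv2
def cloud(s):
    v,u=np.mgrid[:480,:640]; z=s["z_map"]
    P=np.stack([(u-s["cx"])/s["fx"]*z,-(v-s["cy"])/s["fy"]*z,-z],-1)@s["T"][:3,:3].T+s["T"][:3,3]
    P[z==0]=np.nan
    return P
E
python3 - <<'E'
from h import *
ims=[]
for n,(x,y) in {"scene":(335,240),"side":(215,265)}.items():
    s=dict(np.load(n+".npz")); P=cloud(s); f=s["frame"].astype(int)
    ims.append(cv2.resize(s["frame"][y:y+115,x:x+100,::-1],None,fx=4,fy=4,interpolation=cv2.INTER_CUBIC))
    for name,(x0,y0,x1,y1) in {"lid":(x,y,x+100,y+115),"spare":((195,215,275,300) if n=="scene" else (300,160,375,245))}.items():
        Q=P[y0:y1,x0:x1]; F=f[y0:y1,x0:x1]; mx=F.max(-1); sat=mx-F.min(-1)
        top=(mx<60)&(Q[...,2]>.1); w=Q[top]
        zt=np.percentile(w[:,2],95); w=w[w[:,2]>zt-.006]
        c=(w.min(0)+w.max(0))/2
        d=np.linalg.svd(w[:,:2]-w[:,:2].mean(0))[2][0]; pr=(w[:,:2]-w[:,:2].mean(0))@d
        print(n,name,"wing top",len(w),w.mean(0).round(4),"zt",zt.round(4),"ang",np.degrees(np.arctan2(d[1],d[0])).round(1),"len",np.ptp(pr).round(4), "mid",(w[:,:2].mean(0)+d*(pr.max()+pr.min())/2).round(4))
        h=(mx>=60)&(sat<50)&(abs(Q[...,2]-(.1025 if name=="lid" else .086))<.003); g=Q[h]
        if len(g)>5:
            A=np.c_[2*g[:,:2],np.ones(len(g))]
            print("  flange n",len(g),"bbox mid",((g.min(0)+g.max(0))/2).round(4),"size",np.ptp(g,axis=0).round(4))
cv2.imwrite("pics/crop1.png",np.hstack(ims))
E
```

```text
scene lid wing top 236 [0.5816 0.146  0.1342] zt 0.1359 ang -53.2 len 0.058 mid [0.581  0.1468]
  flange n 652 bbox mid [0.5836 0.1463 0.1026] size [0.0643 0.0747 0.0058]
scene spare wing top 160 [ 0.5525 -0.1393  0.118 ] zt 0.12 ang 84.1 len 0.0595 mid [ 0.5523 -0.1411]
  flange n 469 bbox mid [ 0.55   -0.1408  0.086 ] size [0.0739 0.0751 0.006 ]
side lid wing top 372 [0.576  0.1479 0.1334] zt 0.1348 ang 127.0 len 0.0593 mid [0.5774 0.146 ]
  flange n 1376 bbox mid [0.5777 0.1454 0.1025] size [0.075  0.0763 0.0059]
side spare wing top 173 [ 0.5481 -0.1391  0.1166] zt 0.1182 ang 82.9 len 0.0607 mid [ 0.5478 -0.1416]
  flange n 562 bbox mid [ 0.5495 -0.1406  0.0856] size [0.0749 0.0746 0.0052]
```

View pics/crop1.png

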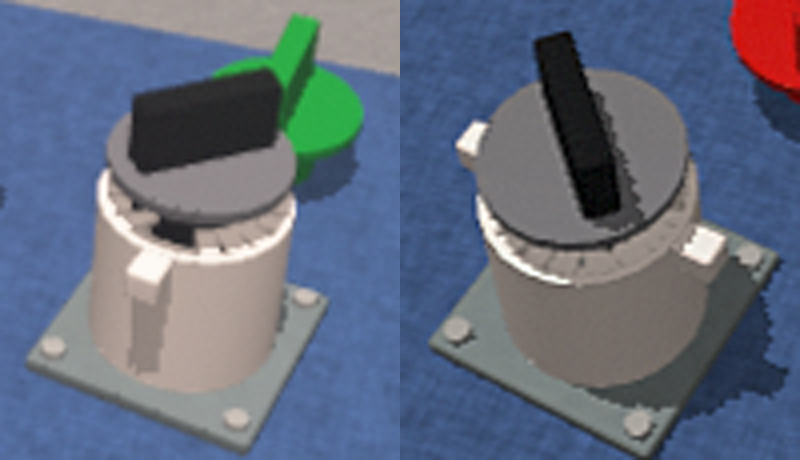

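Confirmed: this lid stands proud over a visible gap, with the near ear at scene (372,305) and the ears at side (234,299) and (291,325). Next, the ear direction.

```bash
python3 - <<'E'
from h import *
c=np.array([.5795,.146])
for n in ("scene","side"):
    s=dict(np.load(n+".npz")); P=cloud(s); f=s["frame"].astype(int)
    d=P[...,:2]-c; r=np.hypot(d[...,0],d[...,1])
    m=(r>.044)&(r<.058)&(P[...,2]>.071)&(P[...,2]<.085)&(f.max(-1)>110)
    a=np.degrees(np.arctan2(d[...,1],d[...,0]))[m]
    for lo in (-90,90):
        k=((a-lo)%360)<180
        if k.sum()>3:
            q=P[m][k]; print(n,k.sum(),q.mean(0).round(4),"mean ang",np.median((a[k]-lo)%360+lo).round(1), "zmax",q[:,2].max().round(4))
    # ray intersection of hand-read ear-top centres at z=.08
    for u,v in ({"scene":[(372.5,304)],"side":[(234.5,299),(291.5,325)]}[n]):
        ray=s["T"][:3,:3]@np.array([(u-s["cx"])/s["fx"],-(v-s["cy"])/s["fy"],-1]); o=s["T"][:3,3]
        p=o+ray*(.08-o[2])/ray[2]; print("  hand",p.round(4),np.degrees(np.arctan2(p[1]-c[1],p[0]-c[0])).round(1))
from plant import *
for yaw in (127,-53):
  for off in (90,-90):
    for da in (0,35,60,-60):
        y=np.radians(yaw+da-90+ (0 if off==90 else 180)); q=solve_ik([.5795,.146,.11],[np.pi,0,y]); 
        if off==90: print(yaw,da,None if q is None else np.round(q,2))
E
```

```text
scene 73 [0.6292 0.137  0.078 ] mean ang -10.2 zmax 0.0827
  hand [0.6188 0.1367 0.08  ] -13.3
side 42 [0.6281 0.1383 0.078 ] mean ang -7.5 zmax 0.0817
side 101 [0.53   0.1565 0.078 ] mean ang 167.2 zmax 0.0817
  hand [0.6244 0.1358 0.08  ] -12.8
  hand [0.5283 0.1533 0.08  ] 171.9
127 0 [ 0.18  0.45  1.61 -0.    1.08  1.1 ]
127 35 [ 0.18  0.45  1.61 -0.    1.08  0.49]
127 60 [ 0.18  0.45  1.61 -0.    1.08  0.05]
127 -60 [ 0.18  0.45  1.61 -0.    1.08  2.15]
-53 0 [ 0.18  0.45  1.61  0.    1.08 -2.04]
-53 35 [ 0.18  0.45  1.61  0.    1.08 -2.65]
-53 60 None
-53 -60 [ 0.18  0.45  1.61  0.    1.08 -0.99]
```

Ears at about -10.5°, wing at -53° (127°), so the lid is about 43° clockwise of the ears, which fits. I'll move above it and take one close wrist look on the way.

```bash
cat >> h.py <<'E'
def fcloud(s):
    v,u=np.mgrid[:480,:640]; z=s["z_map"]; x=(u-s["cx"])/s["fx"]; y=(v-s["cy"])/s["fy"]; th=np.hypot(x,y)+1e-9
    k=np.tan(th)/th*z
    P=np.stack([x*k,-y*k,-z],-1)@s["T"][:3,:3].T+s["T"][:3,3]; P[(z==0)|(th>1.4)]=np.nan
    return P
E
python3 - <<'E'
from h import *
from plant import *
D=np.radians
t0=state()["t"]
move_pose([.579,.146,.22],[np.pi,0,D(127)])
print(state()["t"]-t0)
s=snapshot("wrist"); cv2.imwrite("pics/w1.png",s["frame"][:,:,::-1]); P=fcloud(s); f=s["frame"].astype(int)
c=np.array([.579,.146]); d=P[...,:2]-c; r=np.hypot(d[...,0],d[...,1]); mx=f.max(-1)
w=P[(mx<60)&(abs(P[...,2]-.1345)<.004)&(r<.045)]; print(len(w))
if len(w)>20:
    rr=cv2.minAreaRect((w[:,:2]*1000).astype(np.float32)); print(rr,w[:,2].mean())
g=P[(abs(P[...,2]-.1025)<.003)&(r<.05)]; print("flange",len(g)); 
if len(g)>20: print(cv2.minEnclosingCircle((g[:,:2]*1000).astype(np.float32)))
m=(r>.045)&(r<.057)&(abs(P[...,2]-.078)<.006)&(mx>110); q=P[m]
for k in (q[:,0]>c[0],q[:,0]<=c[0]):
    if k.sum(): print("ear",k.sum(),q[k].mean(0))
E
```

```text
1.8167
1470
((577.0773315429688, 145.36181640625), (12.775306701660156, 58.596641540527344), 37.289337158203125) 0.13395629732376094
flange 6191
((577.6737670898438, 145.1017303466797), 38.2086296081543)
ear 168 [0.62700295 0.13592038 0.07916386]
ear 269 [0.52954046 0.15504354 0.0792665 ]
```

View pics/w1.png

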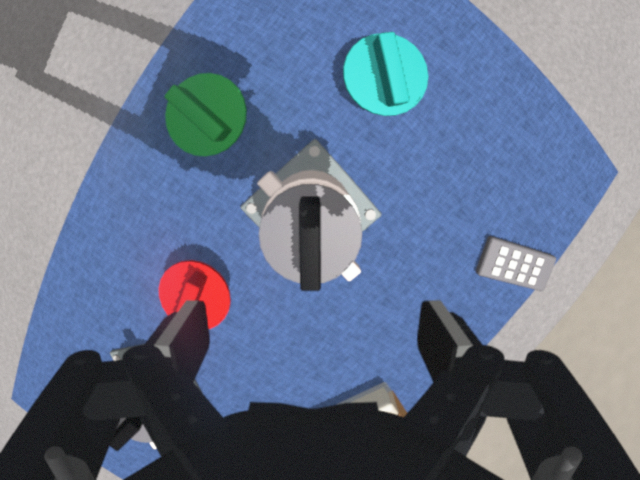

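The picture shows the wing at (310,243), in line with the fingers' mid-plane, and the ears at (268,183) and (350,271). Axis (0.578, 0.1455), wing 127.3°, ears -11°. Grasping now, then turning back.

```bash
cat >> h.py <<'E'
C=[.578,.1455]; D=np.radians
def rep(tag):
    from plant import state
    s=state(); print(tag,round(s["t"],2),"p",s["tool_pos"].round(4),"yaw",np.degrees(s["eef_rot"][2]).round(1),"F",s["ft_force"].round(1),"Mz",s["moment"].round(2),"gap",round(s["finger_gap"],4),"gf",round(float(s["gripper_force"]),1))
E
python3 - <<'E'
from h import *
from plant import *
servo_line([*C,.106],[np.pi,0,D(127.3)],v=.1); rep("down")
grab(40); rep("grab")
for a in (141,155,169): servo_line([*C,.106],[np.pi,0,D(a)],v=.1); rep(a)
s=snapshot("side"); cv2.imwrite("pics/s2.png",cv2.resize(s["frame"][220:400,160:400,::-1],None,fx=3,fy=3))
E
```

```text
down 3.26 p [0.5786 0.1456 0.1067] yaw 127.3 F [-0.1  0.3  0. ] Mz [0.01 0.01 0.01] gap 0.0852 gf 0.0
grab 3.91 p [0.578  0.1455 0.1062] yaw 127.3 F [-0.3  0.9  1.5] Mz [-0.05  0.11  0.02] gap 0.0138 gf 44.0
141 4.3 p [0.5783 0.1456 0.1062] yaw 140.9 F [-0.9 -0.   2.5] Mz [0.01 0.03 0.06] gap 0.0135 gf 44.1
155 4.69 p [0.5776 0.1454 0.1056] yaw 154.8 F [-0.1 -1.  -0.7] Mz [-0.02 -0.01 -0.01] gap 0.0131 gf 43.7
169 5.08 p [0.5779 0.1455 0.1058] yaw 168.7 F [ 0.3  0.4 -1.2] Mz [-0.01  0.01  0.01] gap 0.0136 gf 43.6
```

View pics/s2.png

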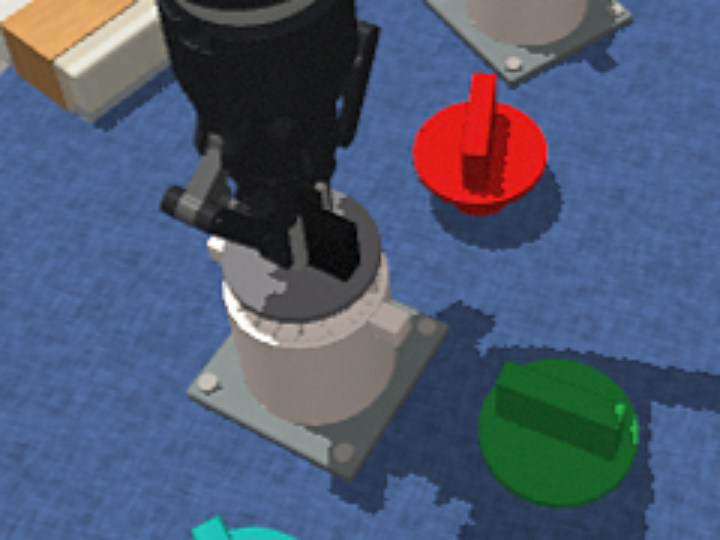

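The wing, at (345,245), now points at the ear (390,325), and the robot carries the lid's weight. Lowering into the thread start, watching the force.

```bash
python3 - <<'E'
from h import *
from plant import *
for z in (.103,.100,.0975,.0962):
    servo_line([*C,z],[np.pi,0,D(169)],v=.03); dwell(.1); rep(z)
    if state()["ft_force"][2]>12: print("contact"); break
E
```

```text
0.103 5.48 p [0.5779 0.1455 0.1029] yaw 169.0 F [ 0.8  0.6 -1.7] Mz [ 0.01 -0.03 -0.04] gap 0.0132 gf 43.6
0.1 5.83 p [0.578  0.1455 0.0999] yaw 169.0 F [ 0.5 -0.2 -1.4] Mz [ 0.01 -0.01  0.01] gap 0.0133 gf 43.6
0.0975 6.18 p [0.578  0.1455 0.0975] yaw 169.0 F [ 0.5 -0.6 -0.8] Mz [-0.03 -0.02  0.04] gap 0.0132 gf 43.6
0.0962 6.53 p [0.5783 0.1456 0.0967] yaw 169.0 F [-0.3 -0.1  2.5] Mz [0.01 0.13 0.02] gap 0.0135 gf 44.3
```

Through the start: light contact at 0.0966. Running in clockwise along the thread.

```bash
python3 - <<'E'
from h import *
from plant import *
off=0.
for a in (6,12,18,24,30,36,42,48,53,58):
    z=.0964-.00016*min(max(a-10,0),43.75)+off
    servo_line([*C,z],[np.pi,0,D(169-a)],v=.03); s=state(); rep(a)
    F=s["ft_force"]
    if F[2]>6: off+=.0004
    elif F[2]<1: off-=.0003
    if max(abs(F))>25 or abs(s["moment"][2])>1.5: print("STOP"); break
dwell(.2); rep("end"); print(off)
E
```

```text
6 6.79 p [0.5784 0.1456 0.0967] yaw 163.1 F [ 0.  -0.5  2.9] Mz [ 0.05 -0.05 -0.08] gap 0.0134 gf 44.2
12 7.05 p [0.5785 0.1455 0.0965] yaw 157.2 F [0.1 0.2 4.7] Mz [ 0.03 -0.05 -0.09] gap 0.0133 gf 44.4
18 7.31 p [0.5786 0.1455 0.0956] yaw 151.2 F [-0.7  0.2  4.3] Mz [-0.13 -0.11 -0.04] gap 0.0132 gf 44.5
24 7.57 p [0.5786 0.1454 0.0946] yaw 145.2 F [ 0.8 -0.4  5.7] Mz [-0.15 -0.08 -0.04] gap 0.0134 gf 44.6
30 7.83 p [0.5786 0.1454 0.0937] yaw 139.2 F [ 1.1 -0.7  5.9] Mz [-0.17 -0.21 -0.06] gap 0.0134 gf 44.5
36 8.08 p [0.5786 0.1454 0.0928] yaw 133.2 F [ 0.  -0.1  5.7] Mz [-0.22 -0.14 -0.02] gap 0.0135 gf 44.6
42 8.34 p [0.5787 0.1454 0.0919] yaw 127.2 F [-0.2  0.2  5.9] Mz [-0.23 -0.12 -0.05] gap 0.0133 gf 44.6
48 8.6 p [0.5788 0.1455 0.091 ] yaw 121.2 F [ 0.  -0.5  5.9] Mz [-0.15 -0.1   0.  ] gap 0.0137 gf 44.7
53 8.85 p [0.5789 0.1455 0.0902] yaw 116.2 F [ 1.1 -0.6  7.2] Mz [-0.09 -0.18  0.02] gap 0.0134 gf 44.7
58 9.1 p [0.5784 0.1454 0.0899] yaw 111.3 F [ 0.7 -0.6  3.3] Mz [-0.07 -0.27 -0.05] gap 0.0131 gf 44.3
end 9.3 p [0.5783 0.1454 0.0899] yaw 111.1 F [ 1.3 -0.5  5. ] Mz [-0.08 -0.29 -0.  ] gap 0.013 gf 44.4
0.0004
```

```bash
python3 - <<'E'
from h import *
from plant import *
servo_line([*C,.0888],[np.pi,0,D(110.5)],v=.03); dwell(.1); rep("press")
servo_line([*C,.0898],[np.pi,0,D(110.5)],v=.03)
gripper_open(); rep("open")
servo_line([*C,.22],v=.15); dwell(.2); rep("up")
s=snapshot("wrist"); P=fcloud(s); f=s["frame"].astype(int)
c=np.array(C); d=P[...,:2]-c; r=np.hypot(d[...,0],d[...,1]); mx=f.max(-1)
w=P[(mx<60)&(abs(P[...,2]-.118)<.006)&(r<.045)]
print(cv2.minAreaRect((w[:,:2]*1000).astype(np.float32)),"top z",np.median(w[:,2]))
g=P[(abs(P[...,2]-.086)<.005)&(r<.036)&(mx>70)]; A=np.c_[g[:,:2]-c,np.ones(len(g))]; print("flange plane",np.linalg.lstsq(A,g[:,2],rcond=None)[0])
m=(r>.045)&(r<.057)&(abs(P[...,2]-.078)<.006)&(mx>110)&((abs(d[...,0])>.04)); q=P[m]; e=[q[k].mean(0) for k in (q[:,0]>c[0],q[:,0]<=c[0])]; print(e,np.degrees(np.arctan2(*(e[0]-e[1])[1::-1])))
cv2.imwrite("pics/w3.png",cv2.resize(s["frame"][120:360,180:440,::-1],None,fx=2.5,fy=2.5))
E
```

```text
press 9.65 p [0.5783 0.1455 0.0899] yaw 110.6 F [-1.  -1.4  9.1] Mz [-0.06 -0.14  0.01] gap 0.0132 gf 45.2
open 10.59 p [0.578  0.1455 0.0898] yaw 110.5 F [-0.7  0.4 -0. ] Mz [-0.02  0.02 -0.01] gap 0.0854 gf 0.0
up 11.81 p [0.5774 0.1454 0.2188] yaw 110.5 F [ 0.6 -0.4  0.8] Mz [-0.01  0.01 -0.04] gap 0.0859 gf 0.0
((577.6405639648438, 146.5469207763672), (12.793573379516602, 58.38789749145508), 20.67875862121582) top z 0.11756314413130911
flange plane [-1.46997544e-03 -6.15246404e-05  8.56885360e-02]
[array([0.62640954, 0.13636885, 0.07911359]), array([0.52909876, 0.15540154, 0.07917735])] -11.066585991622082
```

View pics/w3.png

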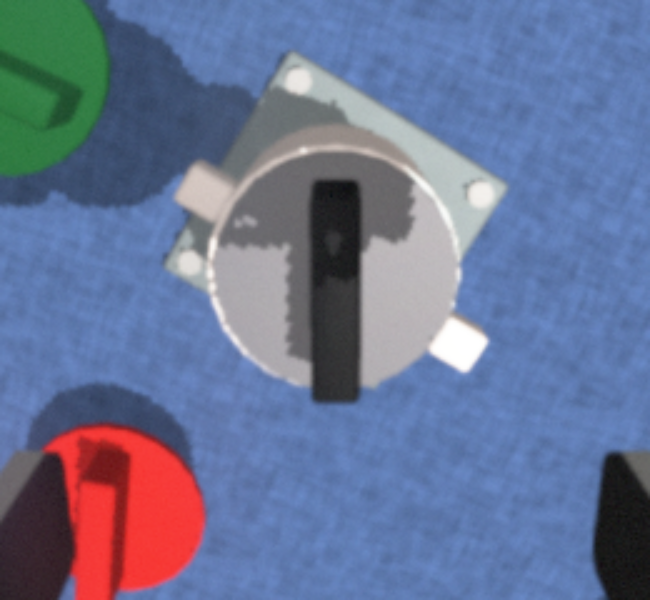

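The lid is flat on the rim, with the wing at (335,290), 58.3° clockwise of the ears at (205,190) and (458,343). Its top is at 0.1176 m against 0.118 nominal, so it is home, and the gripper is clear.

```bash
python3 -c "
from plant import *
print(finish_job())"
```

```text
the job is handed in; nothing more can be done
None
```

The loose lid was turned back to the ears, lowered into the thread start and run in clockwise about 58° until flat on the rim, then released; I never went near the spare pot, and the job was handed in at about 12 s.

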